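Shut and start the egg steamer

TASK

The eggs are already in the egg steamer. Push its lid down until it clicks and stays shut on its own, then tip the mains rocker (left on the sloping key panel) over to on by pressing its raised half, the one nearer the robot, and last press the long steam key (right on the panel) fully in so that it stays in. Only push with the fingertips: nothing is to be picked up or lifted, and the other things on the worktop stay where they are.

Things in the scene. Friction and masses are not known exactly. Their poses are not given: they have to be found in the camera images.
- cooker: Fixed square egg steamer: steel lower housing, light-grey upper housing 232 x 240 mm (x, y), rim 110 mm high, light-grey lid. A nose in front, 210 mm wide, ends at x = -182 mm and carries the dark key panel, which slopes 0.22 rad down towards the robot; panel middle x = -146, z = 97 mm. Origin: underside centre. x from panel to hinge (away from the robot, within 0.22 rad), y left, z up.
- cooker_lid (a joint): Lid hinge, rad: 0 shut, grows as the front rises. Spring-carried: floats ajar at 0.25 to 0.4 when free (stop at 0.52), rises again if let go before the catch, met at 0.05, snaps at about 0.004; firm stop at -0.012. Pressing the front pad takes about 2 N on the way, 6 N at the snap. Hinge axis along the steamer's y. Rounded plate 230 x 238 mm; shut, its top is 144 mm up at the front (x = -117 mm), 152 mm in the middle.
- release_key (a point): Top centre of the lid-release key in the middle of the panel against the lid, grey bar 46 x 17 mm (long along y). Pressing it lets the lid spring open again: leave it alone. In front of it is a blank display window.
- lid_hinge (a point): Point on the lid's hinge axis, middle of the lid: at x = 113, y = 0, z = 115 mm in the steamer's frame. Behind and above the steamer hangs a wall cabinet: underside 0.47 m up, near left corner at world x = 0.57, y = 0.12 m, face running from there to x = 0.78, y = -0.68; keep the wrist clear of it , and the elbow clear of the tall cupboard right of the robot (x below 0.37, y below -0.4).
- lid_pad (a point): Centre of the top face of the ribbed grey push pad on top of the lid at its front edge (pad 18 x 70 mm, long along y); moves with the lid. 211 mm in front of and, shut, 30 mm above the hinge axis. Site axes are those of the lid.
- cooker_rocker (a joint): Grey mains rocker on the left of the panel (y = +64 mm), rad: 0 off (as it starts, half nearer the robot raised), 0.40 on (that half tipped in). Over-centre: it needs about 3 N at the middle of the near half, flips by itself past 0.20 and stays.
- rocker_near (a point): Centre of the face of the rocker's half nearer the robot, the one to press; moves with the rocker and sinks about 6 mm as it tips. Rocker 46 mm long, slightly dished (down the slope) and 23 mm wide (y); it turns about its middle line, 15 mm up-slope of this point.
- cooker_key (a joint): Grey steam key on the right of the panel (y = -62 mm), m: 0 out, 0.006 fully in, square to the panel. Needs about 5 N at first, snaps in past 0.003 and stays in.
- steam_key (a point): Centre of the top face of the long steam key, 24 x 52 mm (long along y), 9 mm proud of the panel when out, 3 mm when in; moves with the key.
- salt_mill: Light wooden salt mill, 58 mm thick, 135 mm tall, loose, left of the steamer; a bystander. Origin: underside centre.
- pepper_mill: Dark wooden pepper mill, 58 mm thick, 165 mm tall, loose, left of the steamer; a bystander. Origin: underside centre.
- timer: Round white kitchen timer, 63 mm wide, 55 mm tall, loose, right of the steamer's nose; a bystander. Origin: underside centre.
- mug: Small grey stoneware mug with a handle, 63 x 86 mm, 52 mm tall, loose, right of the steamer; a bystander. Origin: underside centre.
- salt_jar: Small glass jar with a dark lid, 71 mm wide, 116 mm tall, loose, further to the right; a bystander. Origin: underside centre.
- garlic: Garlic bulb, 56 mm, loose, further to the right; a bystander. Origin: underside centre.

How it is judged:
By the outcome, as a careful person would: the job done as asked, in the order asked, and still so for the second after the job is handed in, with the robot touching nothing.
It also fails if it takes over 48 s, if anything falls off the work surface, if the arm or the gripper's body presses on something with over 40 N, if the wrist force passes 120 N, or if a joint passes its speed limit or range.

ROBOT

A 6-joint arm with a two-finger parallel gripper is mounted at the origin on a cart in front of the work surface, level with it; the furniture and walls round the work are solid. World frame = base frame: x ahead of the robot, y to its left, z up, the work surface at z = 0. Lengths are in m, angles in degrees, forces in N, time in s.
With the tool pointing down it reaches from about 0.275 to 0.85 m from the base axis. Payload 19 kg.
Tool frame: the origin (TCP) lies at the centre of the arm's flange, where the gripper is bolted on; the fingertips stand 173 mm ahead of it and the grasp point (between the pads) lies 155 mm ahead of it (grip_depth is the x of the grasp point in the tool frame, in m); x points along the fingers, y is the direction in which the jaws open and shut, and the axes are right-handed (so a half turn about x gives the same grasp; the last joint's range is limited). The gripper opens to 85 mm and grips with 20 to 120 N. Pads are 22 mm wide; open, the fingers measure 114 mm over their backs; the gripper's body (76 mm by 85 mm) begins 54 mm behind the grasp point. The pads swing forward as they close: fully open they stand 13 mm farther back than shut.
Start: joints at [64.458, 8.623, 82.357, -0, 89.026, -7.678], TCP at [0.176, 0.547, 0.405] pointing down, gripper open.
Joint ranges: [-160.23, 160.23], [-39.13, 120.54], [6.94, 153.29], [-79.49, 259.48], [9.18, 160.14], [-161.06, 161.06]. Speed limits (degrees/s): [108.29, 108.29, 127.2, 172.46, 172.46, 172.46].

INTERFACE

Orientations are given as [roll, pitch, yaw] about the fixed x, y, z axes, in that order (R = Rz(yaw) Ry(pitch) Rx(roll)).
In Python, from bench import state, grab_frame, close_job, grip_depth gives the robot as it stands.
- The arm moves only by the tool drive_tool, never from a script. Its argument "plan" is a list of rows, each an object with "delta_pos": the shift along the tool's x, y, z in cm, a list of three; "dr": the turn, a rotation vector about the tool's x, y, z in degrees, a list of three; "fingers": the opening, from 0 (shut) to 1 (fully open). In form: [{"delta_pos": [x, y, z], "dr": [rx, ry, rz], "fingers": fingers}, ...]. A call has 1 to 10 rows; each row is the pose to reach, as a shift and turn from the pose commanded when the call began, along the tool's axes at that moment; what a row does not reach only later rows make up. A row lasts 1/10 s, in which the tool goes at most 50 mm and 8.59 degrees, less where a joint would pass 70% of its speed; a pose out of reach is approached as far as the arm can. A call with a gripper value outside its range is refused whole. The fingers move at their own pace and stop on an object; "force" is the grip in N (left out, the last holds). Time passes only in rows, so rows that repeat a pose let the fingers close. It gives the time, the measured TCP pose, the force and the opening at its end, in the units of the state.
- state(): the state, without advancing time (a new reading comes with each control period).
- grab_frame(name): name is "side" or "top"; returns a dict with "color" (384x512x3 uint8, red, green, blue), "fx", "fy", "cx", "cy" (pixels), "R" (3x3) and "t" (3): a world point X has camera coordinates R X + t. Camera axes: x right, y down, z forward; pixel columns grow to the right and rows downward; lengths in m; the calibration is good to about 2 mm. A picture is of the moment at which its call begins. There is no depth.
- close_job(): hands the job in, once; it reports no verdict.
The state is a dict: "clock": time; "joint_positions": joint angles; "joint_velocities": joint speeds; "effort": joint torques, N m; "eef_pos": TCP position; "ee_rot": TCP orientation; "ft_force": force on the tool from outside, world axes, zero at the start; "ft_torque": the same for the moment, N m; "finger_gap": opening from 0.0 (shut) to 1.0 (fully open).
Only numpy, scipy, OpenCV 4.12 (cv2) and the standard library are available. Lean on these libraries where they do the work, as an engineer would, in place of code of your own. Each camera call takes 0.05 s, during which the arm holds its last target.

## Working session

There is one attempt and no reset: what is moved stays moved. The work goes in short steps, Python scripts to look and compute and a tool call to move; the robot and the scene stay as the last step left them, time stands still between calls to the robot, and variables do not carry over. Pictures are saved under pics/ and viewed, and the job is handed in when it is done.

Besides the shell and the picture viewer there is one more tool, called in YAML: its name, and indented under it one key for each argument. drive_tool: Moves the arm, as the interface text tells. Its arguments: {"type":"object","properties":{"plan":{"type":"array"},"force":{"type":"number"}},"required":["plan"]}

```bash
mkdir -p pics; ls; python3 - <<'E'
from bench import state, grab_frame, grip_depth
import cv2
print(state(), grip_depth)
for n in ("side","top"):
    f=grab_frame(n); cv2.imwrite(f"pics/{n}0.png",f["color"][:,:,::-1])
    print(n,f["fx"],f["fy"],f["cx"],f["cy"],f["R"],f["t"])
E
```

```text
pics
{'clock': 0.0, 'joint_positions': array([ 6.44565004e+01,  8.64873457e+00,  8.23917432e+01, -3.36751736e-03,
        8.90259561e+01, -7.67835091e+00]), 'joint_velocities': array([ 0.0065216 , -0.0181832 ,  0.07725174,  0.03032538, -0.04421089,
       -0.05347112]), 'effort': array([-6.76486598e-03, -7.13064408e+01, -5.70838416e+01, -7.34048663e-04,
        8.96255777e-03, -9.55768627e-06]), 'eef_pos': array([0.17641315, 0.54722521, 0.40410834]), 'ee_rot': array([ -94.77700141,   89.93348087, -112.64209094]), 'ft_force': array([-0.20940035, -0.33484801,  0.48402576]), 'ft_torque': array([-0.03852124, -0.03595927,  0.01305155]), 'finger_gap': 0.9996077740451865} 0.1547
side 355.9382709649221 355.9382709649221 258.0406345184449 193.94678880873738 [[ 0.99205656 -0.12550572  0.00849083]
 [-0.10242018 -0.84507784 -0.52474141]
 [ 0.07303346  0.51970352 -0.85121934]] [-0.53902025  0.16385445  1.05567637]
top 386.68145839875285 386.68145839875285 252.62639627399727 193.7706357348065 [[-0.09443353 -0.99552672  0.00297564]
 [-0.95187208  0.08941628 -0.29316254]
 [ 0.29158508 -0.0305168  -0.95605798]] [0.07809013 0.55069679 0.97269695]
```

View pics/side0.png

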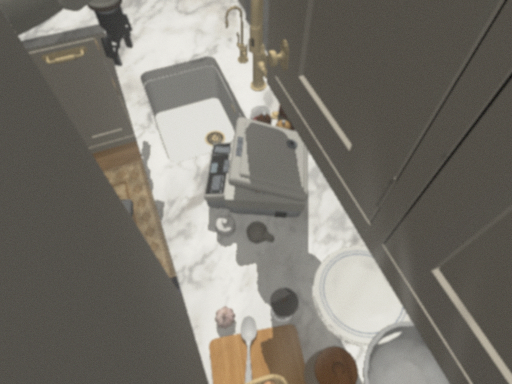

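View pics/top0.png

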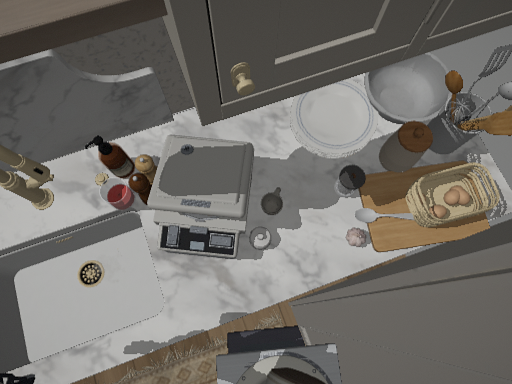

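```bash
python3 - <<'E'
import cv2
a=cv2.imread("pics/side0.png")[105:225,195:315]; cv2.imwrite("pics/sc.png",cv2.resize(a,(600,600),interpolation=cv2.INTER_CUBIC))
a=cv2.imread("pics/top0.png")[125:265,140:290]; cv2.imwrite("pics/tc.png",cv2.resize(a,None,fx=5,fy=4.2857*1.0,interpolation=cv2.INTER_CUBIC)[:600])
a=cv2.imread("pics/top0.png")[205:265,145:285]; cv2.imwrite("pics/tp.png",cv2.resize(a,None,fx=5,fy=5,interpolation=cv2.INTER_CUBIC))
E
```

```text
(no output)
```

View pics/sc.png

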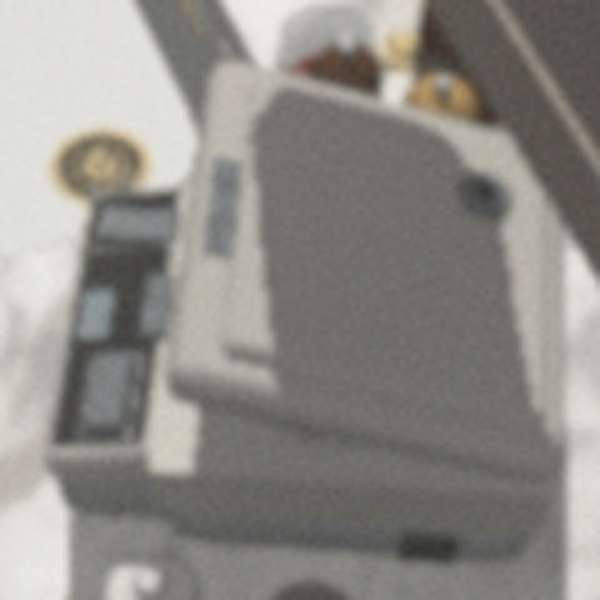

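View pics/tc.png

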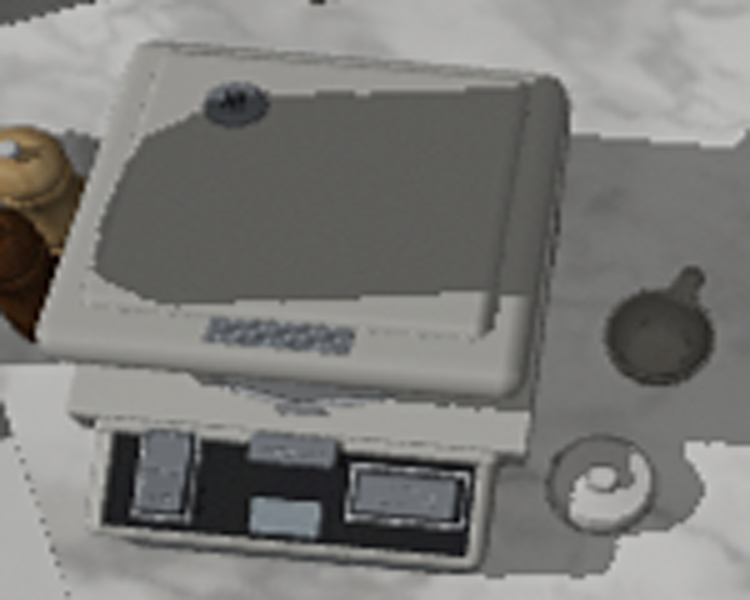

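View pics/tp.png

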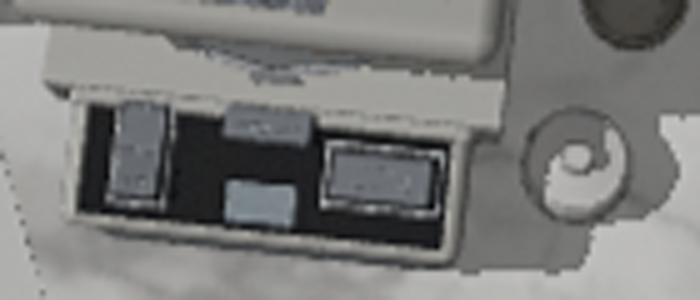

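```bash
cat > h.py <<'E'
import numpy as np, cv2
from bench import grab_frame
th=.22
def panel(s,y,h): # s along up-slope from middle, h above the panel
    return np.array([-.146+s*np.cos(th)-h*np.sin(th), y, .097+s*np.sin(th)+h*np.cos(th)])
def lidpt(dx,y,dz,q):
    c,s=np.cos(q),np.sin(q)   # front (-x) rises
    return np.array([.113+dx*c+dz*s, y, .115-dx*s+dz*c])
def W(p,P):
    c,s=np.cos(P[2]),np.sin(P[2])
    return np.array([P[0]+c*p[0]-s*p[1],P[1]+s*p[0]+c*p[1],p[2]])
def proj(f,X):
    c=f["R"]@X+f["t"]; return np.array([f["fx"]*c[0]/c[2]+f["cx"],f["fy"]*c[1]/c[2]+f["cy"]])
E
cat > fit.py <<'E'
from h import *
from scipy.optimize import least_squares
T=grab_frame("top");S=grab_frame("side")
tp=lambda x,y:np.array([x/5+145-.4,y/5+205-.4]); tc=lambda x,y:np.array([x/5+140-.4,y/4.2857+125-.4]); sc=lambda x,y:np.array([x/5+195-.4,y/5+105-.4])
def model(v):
    P=v[:3];q=v[3]; sk,sr=v[4],v[5]
    k=panel(sk,-.062,.009); r=panel(sr,.064,.006); p=lidpt(-.211,0,.030,q)
    cr=np.array([-.116,-.12,.110]); cl=np.array([-.116,.12,.110])
    return [("keyT",T,k,tp(383,179)),("rockT",T,r,tp(140,155)),("padT",T,p,tc(280,336)),("crT",T,cr,tp(502,130)),("clT",T,cl,tp(44,88)),
     ("keyS",S,k,sc(112,388)),("rockS",S,r,sc(137,222)),("padS",S,p,sc(222,207)),("crS",S,cr,sc(148,472))]
def res(v):
    return np.concatenate([proj(f,W(p,v[:3]))-u for _,f,p,u in model(v)]+[v[4:6]/.005])
o=least_squares(res,[.53,-.07,-.1,.3,0,0],loss="soft_l1")
print(o.x,np.degrees(o.x[2]))
for n,f,p,u in model(o.x): print(n,np.round(proj(f,W(p,o.x[:3]))-u,1),np.round(W(p,o.x[:3]),4))
np.save("fit.npy",o.x)
v=o.x
for name,f,box in(("T",T,(140,125,150,140)),("S",S,(195,105,120,120))):
    x0,y0,w,h=box; im=cv2.resize(f["color"][y0:y0+h,x0:x0+w,::-1],None,fx=4.2,fy=4.2,interpolation=cv2.INTER_CUBIC)
    def poly(pts,col):
        q=np.array([(proj(f,W(np.array(p),v[:3]))-[x0,y0]+.5)*4.2-.5 for p in pts]).round().astype(int); cv2.polylines(im,[q],True,col,1)
    poly([panel(v[4]+a,-.062+b,.009) for a,b in((-.012,-.026),(-.012,.026),(.012,.026),(.012,-.026))],(0,0,255))
    poly([panel(v[5]+a,.064+b,.006) for a,b in((-.023,-.0115),(-.023,.0115),(.023,.0115),(.023,-.0115))],(0,255,0))
    poly([lidpt(-.211+a,b,.03,v[3]) for a,b in((-.009,-.035),(-.009,.035),(.009,.035),(.009,-.035))],(255,0,0))
    poly([(a,b,.11) for a,b in((-.116,-.12),(-.116,.12),(.116,.12),(.116,-.12))],(255,0,255))
    poly([(-.182,.105,.089),(-.182,-.105,.089),(-.112,-.105,.104),(-.112,.105,.104)],(0,255,255))
    cv2.imwrite(f"pics/ov{name}.png",im)
E
python3 fit.py
```

```text
[ 0.58737894  0.15182291 -0.18773028  0.28898587  0.00160084  0.00178133] -10.75615285530527
keyT [ 0.3 -0.3] [0.432  0.1182 0.1061]
rockT [ 0.5 -0.2] [0.4563 0.2419 0.1032]
padT [0.2 0.1] [0.5081 0.1669 0.2039]
crT [ 0.1 -0.3] [0.451  0.0556 0.11  ]
clT [-0.4 -0.5] [0.4958 0.2914 0.11  ]
keyS [-0.8 -0.4] [0.432  0.1182 0.1061]
rockS [-0.5  0.3] [0.4563 0.2419 0.1032]
padS [-0.1 -0.2] [0.5081 0.1669 0.2039]
crS [-0.1 -0.5] [0.451  0.0556 0.11  ]
```

View pics/ovT.png

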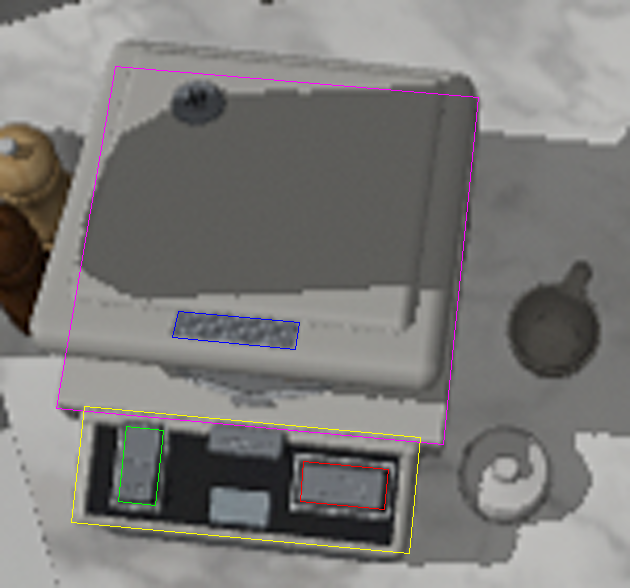

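View pics/ovS.png

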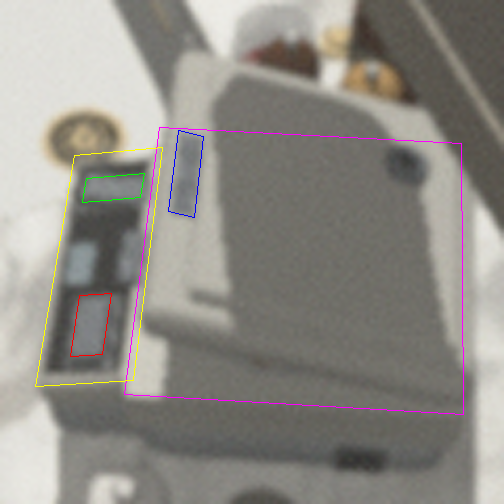

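```bash
cat > mv.py <<'E'
from h import *
from bench import state
from scipy.spatial.transform import Rotation as Ro
v=np.load("fit.npy"); P=v[:3]
def Rtool(tilt=.22,sgn=1,yaw=None):
    yaw=P[2] if yaw is None else yaw
    Rc=Ro.from_euler("z",yaw).as_matrix()
    x=Rc@np.array([np.sin(tilt),0,-np.cos(tilt)]); y=Rc@np.array([0,sgn,0.]); return np.column_stack([x,y,np.cross(x,y)])
def cur():
    s=state(); return s["eef_pos"],Ro.from_euler("xyz",s["ee_rot"],degrees=True).as_matrix(),s
def go(tip,R,base=None,L=.173):
    p,R0,s=cur()
    if base is not None: p,R0=base
    d=R0.T@(np.asarray(tip)-L*R[:,0]-p)*100; dr=np.degrees(Ro.from_matrix(R0.T@R).as_rotvec())
    return np.round(d,2),np.round(dr,1)
E
python3 - <<'E'
from mv import *
p,R0,s=cur(); print(np.round(R0,3))
for sg in(1,-1): print(go([.45,.2,.25],Rtool(.22,sg)))
pad=W(lidpt(-.211,0.015,.03,v[3])+[.009,0,0],P); print(pad)
for sg in(1,-1): print(go(pad+[0,0,.03],Rtool(.22,sg)))
E
```

```text
[[-0.     0.307  0.952]
 [-0.001  0.952 -0.307]
 [-1.    -0.001 -0.   ]]
(array([ -1.43, -25.13,  32.95]), array([ -7.1, -12.6,   0.8]))
(array([ -1.43, -25.13,  32.95]), array([171.9,   1.2,  19. ]))
[0.51973702 0.17994092 0.20388684]
(array([  0.18, -24.9 ,  40.2 ]), array([ -7.1, -12.6,   0.8]))
(array([  0.18, -24.9 ,  40.2 ]), array([171.9,   1.2,  19. ]))
```

drive_tool:
  plan:
    - {"delta_pos": [-1.4,-12.5,16.5],"dr": [-3.5,-6.3,0.4],"fingers": 0}
    - {"delta_pos": [-1.4,-25.1,33],"dr": [-7.1,-12.6,0.8],"fingers": 0}
    - {"delta_pos": [-1.4,-25.1,33],"dr": [-7.1,-12.6,0.8],"fingers": 0}
    - {"delta_pos": [-1.4,-25.1,33],"dr": [-7.1,-12.6,0.8],"fingers": 0}
    - {"delta_pos": [-1.4,-25.1,33],"dr": [-7.1,-12.6,0.8],"fingers": 0}
    - {"delta_pos": [-1.4,-25.1,33],"dr": [-7.1,-12.6,0.8],"fingers": 0}
    - {"delta_pos": [-1.4,-25.1,33],"dr": [-7.1,-12.6,0.8],"fingers": 0}
    - {"delta_pos": [-1.4,-25.1,33],"dr": [-7.1,-12.6,0.8],"fingers": 0}
    - {"delta_pos": [-1.4,-25.1,33],"dr": [-7.1,-12.6,0.8],"fingers": 0}
    - {"delta_pos": [-1.4,-25.1,33],"dr": [-7.1,-12.6,0.8],"fingers": 0}

```text
clock: 1.2
eef_pos: [0.4145, 0.2053, 0.4186]
ee_rot: [-0.0, 77.4, -11.0]
ft_force: [-0.3, 1.1, -0.3]
finger_gap: 0.001
```

```bash
python3 - <<'E'
from mv import *
p,R0,s=cur(); print(p,p+.173*R0[:,0],np.round(R0,3),s["joint_positions"],s["finger_gap"],s["ft_force"])
R=Rtool()
for q in (v[3]+.1,v[3],.2,.1,.03,0,-.012):
    t=W(lidpt(-.211,0.015,.03,q)+[.009,0,.0024],P); print(q,t,go(t,R))
for n in("side","top"): cv2.imwrite(f"pics/{n}1.png",grab_frame(n)["color"][:,:,::-1])
E
```

```text
[0.41450957 0.20531618 0.41860119] [0.45159921 0.19813001 0.24977667] [[ 0.214  0.19   0.958]
 [-0.042  0.982 -0.185]
 [-0.976 -0.     0.218]] [ 18.819256    -8.34964739  98.18139979  -6.33939681  79.2418523
 -59.65331792] 0.0008349397598406172 [-0.26679746  1.14639905 -0.27001202]
0.3889858650011212 [0.52940568 0.17810419 0.22518062] (array([ 4.15, -0.5 ,  7.29]), array([-0.2,  0. ,  0. ]))
0.28898586500112117 [0.51973702 0.17994092 0.20628684] (array([ 5.78, -0.51,  5.92]), array([-0.2,  0. ,  0. ]))
0.2 [0.5127295  0.18127211 0.18872123] (array([ 7.34, -0.51,  4.84]), array([-0.2,  0. ,  0. ]))
0.1 [0.50672007 0.18241371 0.16831498] (array([ 9.2 , -0.51,  3.8 ]), array([-0.2,  0. ,  0. ]))
0.03 [0.50371942 0.18298374 0.15371555] (array([10.55, -0.51,  3.18]), array([-0.2,  0. ,  0. ]))
0 [0.50274209 0.1831694  0.1474    ] (array([11.15, -0.51,  2.94]), array([-0.2,  0. ,  0. ]))
-0.012 [0.50240334 0.18323375 0.1448659 ] (array([11.39, -0.51,  2.86]), array([-0.2,  0. ,  0. ]))
```

View pics/side1.png

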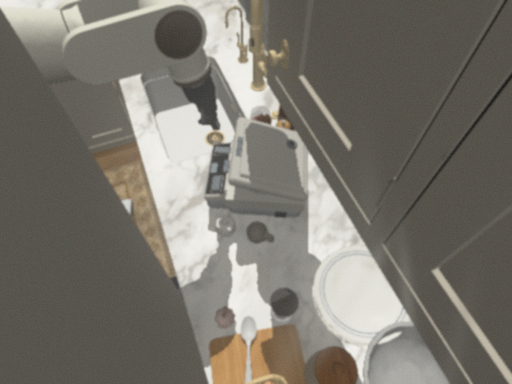

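View pics/top1.png

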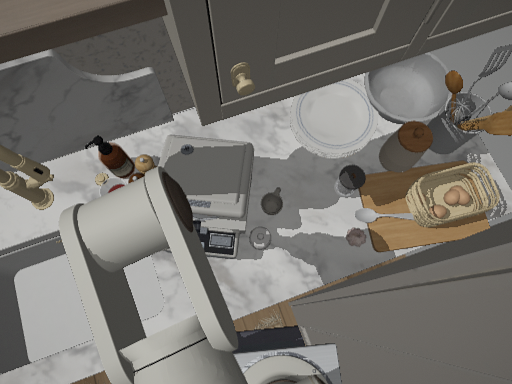

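```bash
python3 - <<'E'
from mv import *
p,R0,s=cur(); f=grab_frame("side"); print(proj(f,p+.173*R0[:,0]))
im=cv2.resize(f["color"][60:180,150:270,::-1],(600,600),interpolation=cv2.INTER_CUBIC)
u=(proj(f,p+.173*R0[:,0])-[150,60]+.5)*5; cv2.circle(im,tuple(u.astype(int)),4,(0,0,255),1); cv2.imwrite("pics/s2.png",im)
E
```

```text
[216.2033102  127.66221465]
```

View pics/s2.png

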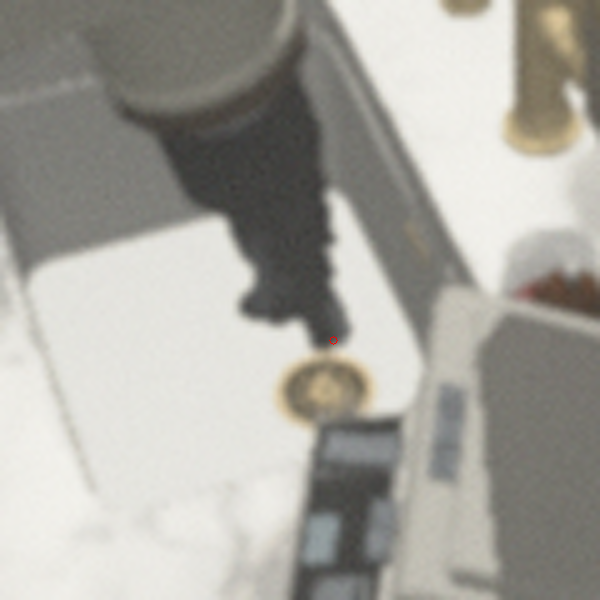

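drive_tool:
  plan:
    - {"delta_pos": [1,-0.5,3.5],"dr": [0,0,0],"fingers": 0}
    - {"delta_pos": [2.5,-0.5,6],"dr": [0,0,0],"fingers": 0}
    - {"delta_pos": [4.2,-0.5,6.8],"dr": [0,0,0],"fingers": 0}
    - {"delta_pos": [5.2,-0.5,6.3],"dr": [0,0,0],"fingers": 0}
    - {"delta_pos": [5.8,-0.5,5.9],"dr": [0,0,0],"fingers": 0}
    - {"delta_pos": [6.5,-0.5,5.4],"dr": [0,0,0],"fingers": 0}
    - {"delta_pos": [7.3,-0.5,4.8],"dr": [0,0,0],"fingers": 0}

```text
clock: 2.05
eef_pos: [0.4733, 0.1911, 0.3581]
ee_rot: [0.2, 77.3, -10.5]
ft_force: [-0.1, 0.2, 0.5]
finger_gap: 0.001
```

```bash
python3 - <<'E'
from mv import *
p,R0,s=cur(); print(p+.173*R0[:,0],s["ft_force"])
R=Rtool()
for q in (.1,.03,0,-.012):
    t=W(lidpt(-.211,0.015,.03,q)+[.009,0,.0024],P); print(q,t,go(t,R))
f=grab_frame("side");im=cv2.resize(f["color"][100:220,190:310,::-1],(600,600),interpolation=cv2.INTER_CUBIC);cv2.imwrite("pics/s3.png",im)
E
```

```text
[0.51070059 0.18423348 0.18932871] [-0.08102128  0.17815077  0.53971237]
0.1 [0.50672007 0.18241371 0.16831498] (array([ 1.97, -0.23, -0.79]), array([ 0.1,  0.1, -0.1]))
0.03 [0.50371942 0.18298374 0.15371555] (array([ 3.33, -0.24, -1.4 ]), array([ 0.1,  0.1, -0.1]))
0 [0.50274209 0.1831694  0.1474    ] (array([ 3.92, -0.24, -1.64]), array([ 0.1,  0.1, -0.1]))
-0.012 [0.50240334 0.18323375 0.1448659 ] (array([ 4.16, -0.24, -1.73]), array([ 0.1,  0.1, -0.1]))
```

View pics/s3.png

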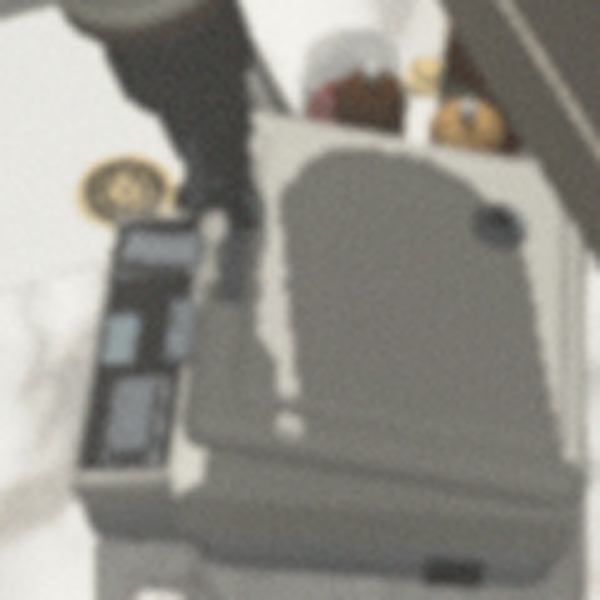

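drive_tool:
  plan:
    - {"delta_pos": [0.7,-0.2,-0.3],"dr": [0,0,0],"fingers": 0}
    - {"delta_pos": [1.3,-0.2,-0.5],"dr": [0,0,0],"fingers": 0}
    - {"delta_pos": [2.0,-0.2,-0.8],"dr": [0,0,0],"fingers": 0}
    - {"delta_pos": [2.6,-0.2,-1.1],"dr": [0,0,0],"fingers": 0}
    - {"delta_pos": [3.0,-0.2,-1.2],"dr": [0,0,0],"fingers": 0}
    - {"delta_pos": [3.3,-0.2,-1.4],"dr": [0,0,0],"fingers": 0}
    - {"delta_pos": [3.3,-0.2,-1.4],"dr": [0,0,0],"fingers": 0}

```text
clock: 2.8
eef_pos: [0.4675, 0.1897, 0.322]
ee_rot: [-0.0, 77.4, -10.8]
ft_force: [0.4, 1.1, 1.0]
finger_gap: 0.0
```

```bash
python3 - <<'E'
from mv import *
p,R0,s=cur(); print(p+.173*R0[:,0],s["ft_force"])
R=Rtool()
for q in (.03,0,-.012):
    t=W(lidpt(-.211,0.015,.03,q)+[.009,0,.0024],P); print(q,t,go(t,R))
E
```

```text
[0.5045173  0.18268387 0.15320299] [0.40279235 1.12392585 1.00353987]
0.03 [0.50371942 0.18298374 0.15371555] (array([-0.07,  0.01, -0.07]), array([ 0., -0.,  0.]))
0 [0.50274209 0.1831694  0.1474    ] (array([ 0.53,  0.01, -0.31]), array([ 0., -0.,  0.]))
-0.012 [0.50240334 0.18323375 0.1448659 ] (array([ 0.77,  0.01, -0.4 ]), array([ 0., -0.,  0.]))
```

Press on slowly to the snap.

drive_tool:
  plan:
    - {"delta_pos": [0.2,0,-0.1],"dr": [0,0,0],"fingers": 0}
    - {"delta_pos": [0.4,0,-0.2],"dr": [0,0,0],"fingers": 0}
    - {"delta_pos": [0.5,0,-0.25],"dr": [0,0,0],"fingers": 0}
    - {"delta_pos": [0.6,0,-0.3],"dr": [0,0,0],"fingers": 0}
    - {"delta_pos": [0.6,0,-0.3],"dr": [0,0,0],"fingers": 0}

```text
clock: 3.3
eef_pos: [0.4661, 0.19, 0.3164]
ee_rot: [0.1, 77.3, -10.6]
ft_force: [2.2, -1.0, 4.6]
finger_gap: -0.0
```

drive_tool:
  plan:
    - {"delta_pos": [0.1,0,0],"dr": [0,0,0],"fingers": 0}
    - {"delta_pos": [0.2,0,-0.05],"dr": [0,0,0],"fingers": 0}
    - {"delta_pos": [0.2,0,-0.05],"dr": [0,0,0],"fingers": 0}

```text
clock: 3.6
eef_pos: [0.466, 0.1901, 0.3145]
ee_rot: [0.1, 77.3, -10.6]
ft_force: [-1.0, -1.2, 7.8]
finger_gap: 0.001
```

drive_tool:
  plan:
    - {"delta_pos": [0.1,0,0],"dr": [0,0,0],"fingers": 0}
    - {"delta_pos": [0.2,0,-0.05],"dr": [0,0,0],"fingers": 0}
    - {"delta_pos": [0.2,0,-0.05],"dr": [0,0,0],"fingers": 0}

```text
clock: 3.9
eef_pos: [0.4659, 0.1901, 0.3126]
ee_rot: [0.1, 77.3, -10.6]
ft_force: [-4.1, -1.7, 11.4]
finger_gap: -0.001
```

drive_tool:
  plan:
    - {"delta_pos": [0.1,0,0],"dr": [0,0,0],"fingers": 0}
    - {"delta_pos": [0.2,0,0],"dr": [0,0,0],"fingers": 0}
    - {"delta_pos": [0.2,0,0],"dr": [0,0,0],"fingers": 0}

```text
clock: 4.2
eef_pos: [0.466, 0.1901, 0.3107]
ee_rot: [0.1, 77.4, -10.7]
ft_force: [-10.1, -0.3, 15.4]
finger_gap: 0.001
```

drive_tool:
  plan:
    - {"delta_pos": [-0.7,0,0],"dr": [0,0,0],"fingers": 0}
    - {"delta_pos": [-3,0,0],"dr": [0,0,0],"fingers": 0}
    - {"delta_pos": [-6,0,-1],"dr": [0,0,0],"fingers": 0}
    - {"delta_pos": [-7,0,-4],"dr": [0,0,0],"fingers": 0}
    - {"delta_pos": [-7,0,-7],"dr": [0,0,0],"fingers": 0}
    - {"delta_pos": [-7,0,-7],"dr": [0,0,0],"fingers": 0}

```text
clock: 4.8
eef_pos: [0.3816, 0.206, 0.3626]
ee_rot: [0.0, 77.4, -10.6]
ft_force: [1.0, -1.2, -1.2]
finger_gap: 0.0
```

```bash
python3 - <<'E'
from mv import *
p,R0,s=cur(); print(p+.173*R0[:,0],s["ft_force"])
for n,(x0,y0) in(("side",(190,100)),("top",(145,130))):
    f=grab_frame(n);im=cv2.resize(f["color"][y0:y0+120,x0:x0+120,::-1],(600,600),interpolation=cv2.INTER_CUBIC)
    for q,c in((0,(0,0,255)),(.03,(0,255,0))):
        pts=np.array([(proj(f,W(lidpt(-.211+a,b,.03,q),P))-[x0,y0]+.5)*5 for a,b in((-.009,-.035),(-.009,.035),(.009,.035),(.009,-.035))]).astype(int)
        cv2.polylines(im,[pts],True,c,1)
    cv2.imwrite(f"pics/{n}4.png",im)
E
```

```text
[0.41858888 0.1990306  0.19371856] [ 0.98454488 -1.24923885 -1.17458103]
```

View pics/side4.png

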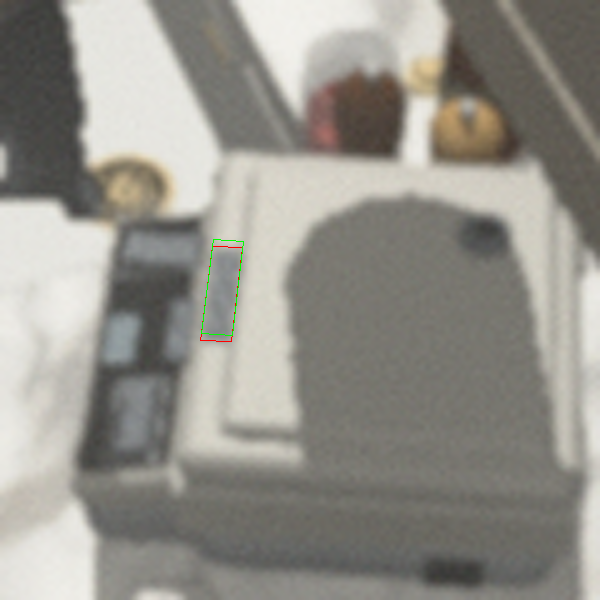

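View pics/top4.png

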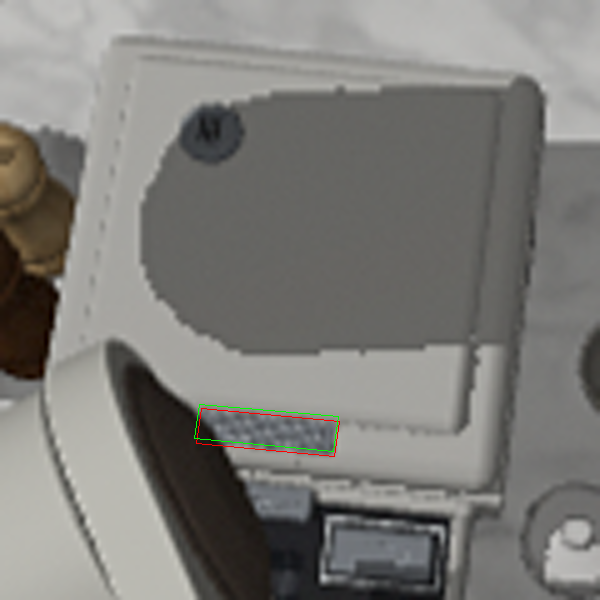

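```bash
python3 - <<'E'
from mv import *
R=Rtool()
for h in(.05,.02,.008,.002): t=W(panel(-.015,.064,h),P); print(h,t,go(t,R))
E
```

```text
0.05 [0.43078736 0.24671474 0.14252143] (array([ 5.08,  4.9 , -1.06]), array([ 0.1,  0. , -0. ]))
0.02 [0.43721923 0.2454929  0.1132445 ] (array([ 8.08,  4.9 , -1.06]), array([ 0.1,  0. , -0. ]))
0.008 [0.43979197 0.24500416 0.10153374] (array([ 9.28,  4.9 , -1.06]), array([ 0.1,  0. , -0. ]))
0.002 [0.44107834 0.24475979 0.09567835] (array([ 9.88,  4.9 , -1.06]), array([ 0.1,  0. , -0. ]))
```

drive_tool:
  plan:
    - {"delta_pos": [2.0,3,-1.1],"dr": [0,0,0],"fingers": 0}
    - {"delta_pos": [5.0,4.9,-1.1],"dr": [0,0,0],"fingers": 0}
    - {"delta_pos": [7.0,4.9,-1.1],"dr": [0,0,0],"fingers": 0}
    - {"delta_pos": [7.6,4.9,-1.1],"dr": [0,0,0],"fingers": 0}
    - {"delta_pos": [7.6,4.9,-1.1],"dr": [0,0,0],"fingers": 0}

```text
clock: 5.4
eef_pos: [0.3995, 0.2524, 0.286]
ee_rot: [-0.3, 77.5, -11.0]
ft_force: [-0.4, 0.3, 0.6]
finger_gap: -0.001
```

```bash
cat > chk.py <<'E'
from mv import *
import sys
p,R0,s=cur(); tip=p+.173*R0[:,0]
c=Ro.from_euler("z",-P[2]).apply(tip-[P[0],P[1],0]); d=c-panel(0,0,0)
print("cooker tip",c,"s",d@[np.cos(th),0,np.sin(th)],"h",d@[-np.sin(th),0,np.cos(th)],"f",s["ft_force"],"fn",Ro.from_euler("z",-P[2]).apply(s["ft_force"])@[-np.sin(th),0,np.cos(th)])
f=grab_frame("side");im=cv2.resize(f["color"][100:220,190:310,::-1],(600,600),interpolation=cv2.INTER_CUBIC);cv2.imwrite(sys.argv[1],im)
E
python3 chk.py pics/s5.png
```

```text
cooker tip [-0.16577009  0.06352824  0.1170835 ] s -0.014910768580598753 h 0.023913857365832007 f [-0.35896959  0.29882446  0.63666211] fn 0.7104489149263289
```

View pics/s5.png

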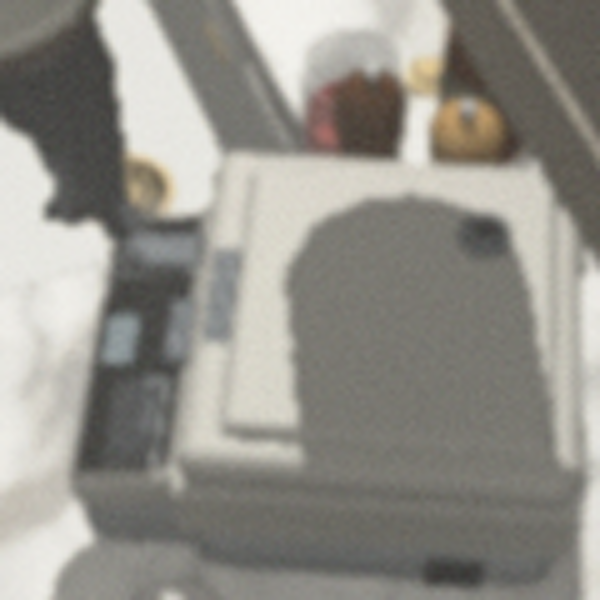

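drive_tool:
  plan:
    - {"delta_pos": [0.5,0,0],"dr": [0,0,0],"fingers": 0}
    - {"delta_pos": [1.0,0,0],"dr": [0,0,0],"fingers": 0}
    - {"delta_pos": [1.2,0,0],"dr": [0,0,0],"fingers": 0}
    - {"delta_pos": [1.4,0,0],"dr": [0,0,0],"fingers": 0}
    - {"delta_pos": [1.4,0,0],"dr": [0,0,0],"fingers": 0}

```text
clock: 5.95
eef_pos: [0.402, 0.2521, 0.2728]
ee_rot: [0.0, 77.4, -10.7]
ft_force: [-1.6, -0.4, 0.5]
finger_gap: 0.002
```

```bash
python3 chk.py pics/s6.png
```

```text
cooker tip [-0.16310478  0.06390402  0.10393762] s -0.015178515878169456 h 0.010503176414077883 f [-1.63218487 -0.39891045  0.50126919] fn 0.8228734001638155
```

drive_tool:
  plan:
    - {"delta_pos": [0.2,0,0],"dr": [0,0,0],"fingers": 0}
    - {"delta_pos": [0.3,0,0],"dr": [0,0,0],"fingers": 0}
    - {"delta_pos": [0.3,0,0],"dr": [0,0,0],"fingers": 0}

```text
clock: 6.3
eef_pos: [0.4027, 0.2519, 0.2698]
ee_rot: [0.0, 77.4, -10.7]
ft_force: [-0.4, -0.4, 0.2]
finger_gap: 0.0
```

drive_tool:
  plan:
    - {"delta_pos": [0.2,0,0],"dr": [0,0,0],"fingers": 0}
    - {"delta_pos": [0.3,0,0],"dr": [0,0,0],"fingers": 0}
    - {"delta_pos": [0.3,0,0],"dr": [0,0,0],"fingers": 0}

```text
clock: 6.6
eef_pos: [0.4033, 0.252, 0.2683]
ee_rot: [0.2, 77.3, -10.5]
ft_force: [-14.5, -2.1, 24.0]
finger_gap: -0.001
```

```bash
python3 chk.py pics/s7.png
```

```text
cooker tip [-0.16167184  0.06415789  0.09949487] s -0.014749655980324312 h 0.005854801305012071 f [-14.54761504  -2.05974917  24.04365297] fn 26.499191807031433
```

drive_tool:
  plan:
    - {"delta_pos": [-1,0,0],"dr": [0,0,0],"fingers": 0}
    - {"delta_pos": [-4,0,0],"dr": [0,0,0],"fingers": 0}
    - {"delta_pos": [-7,0,0],"dr": [0,0,0],"fingers": 0}
    - {"delta_pos": [-8,-2,-3],"dr": [0,0,0],"fingers": 0}
    - {"delta_pos": [-8,-4,-6],"dr": [0,0,0],"fingers": 0}
    - {"delta_pos": [-8,-4,-6],"dr": [0,0,0],"fingers": 0}

```text
clock: 7.25
eef_pos: [0.3185, 0.2257, 0.3317]
ee_rot: [-0.0, 77.4, -10.7]
ft_force: [0.9, 1.1, -0.2]
finger_gap: -0.003
```

```bash
python3 chk.py pics/s8.png; python3 - <<'E'
from h import *
f=grab_frame("top");cv2.imwrite("pics/t8.png",f["color"][:,:,::-1])
a=cv2.imread("pics/side0.png")[125:205,195:275]; b=grab_frame("side")["color"][125:205,195:275,::-1]
cv2.imwrite("pics/cmp.png",cv2.resize(np.hstack([a,b]),None,fx=5,fy=5,interpolation=cv2.INTER_CUBIC))
E
```

```text
cooker tip [-0.24021468  0.02239262  0.16281992] s -0.07758000754832187 h 0.0847939210409583 f [ 0.91662481  1.07159479 -0.18038416] fn -0.3289125784655681
```

View pics/cmp.png

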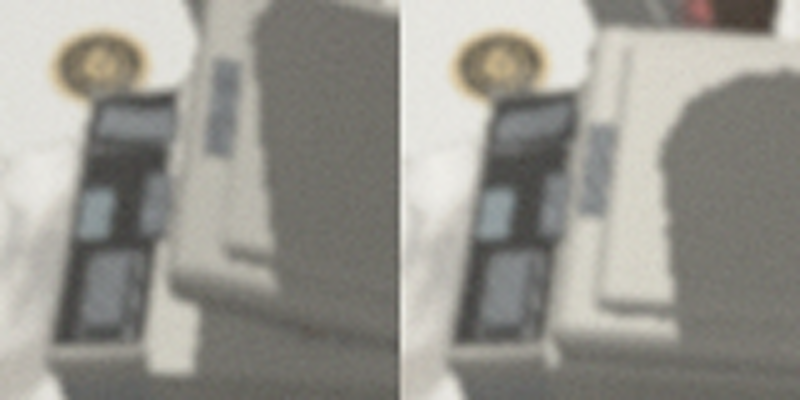

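View pics/t8.png

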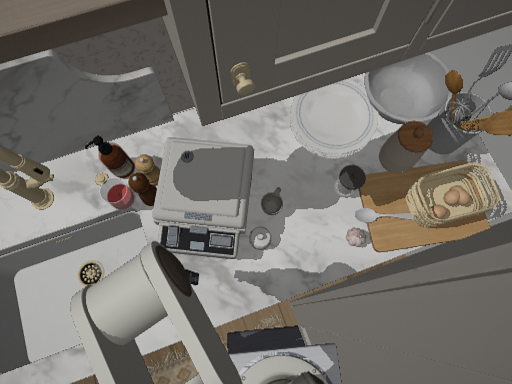

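```bash
python3 - <<'E'
from h import *
a=cv2.imread("pics/top0.png")[215:260,150:250]; b=cv2.imread("pics/top1.png"); b=grab_frame("top")["color"][215:260,150:250,::-1]
cv2.imwrite("pics/cmp2.png",cv2.resize(np.vstack([a,b]),None,fx=6,fy=6,interpolation=cv2.INTER_CUBIC))
# subpixel key height of the rocker: bright zoom in the side
A=cv2.imread("pics/side0.png")[138:160,206:236]; n=[grab_frame("side")["color"][138:160,206:236,::-1].astype(float) for _ in range(4)]; B=np.mean(n,0)
o=np.hstack([A,B]).clip(0,255); o=np.clip((o-30)*1.6,0,255).astype(np.uint8)
cv2.imwrite("pics/cmp3.png",cv2.resize(o,None,fx=13,fy=13,interpolation=cv2.INTER_CUBIC))
E
```

```text
(no output)
```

View pics/cmp2.png

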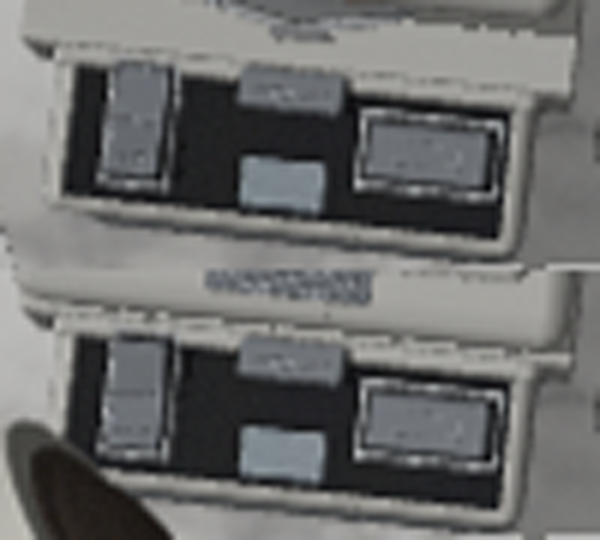

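View pics/cmp3.png

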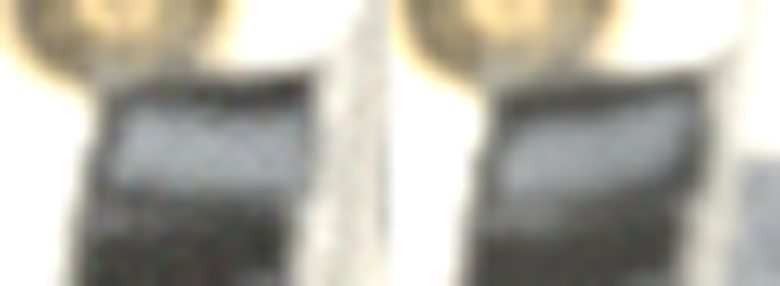

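```bash
python3 - <<'E'
from mv import *
def rk(s,y,q,h0): # q 0 off ... tilt about pivot: near half raised at q=0 (-.2)
    a=q-.2; return panel(v[5]+s*np.cos(a),.064+y,h0+s*np.sin(a))
out=[]
for name in("side","top"):
    f=grab_frame(name); B=np.mean([grab_frame(name)["color"].astype(float) for _ in range(4)],0)[...,::-1]
    A=cv2.imread(f"pics/{name}0.png").astype(float)
    c=proj(f,W(panel(0,.064,.005),P)).astype(int); x0,y0=c-[14,14]
    row=[]
    for I in(A,B):
        im=cv2.resize(np.clip((I[y0:y0+28,x0:x0+28]-30)*1.5,0,255).astype(np.uint8),None,fx=10,fy=10,interpolation=cv2.INTER_CUBIC)
        for q,col in((0,(0,0,255)),(.4,(0,255,0))):
            pts=np.array([(proj(f,W(rk(a,b,q,.005),P))-[x0,y0]+.5)*10 for a,b in((-.023,-.0115),(-.023,.0115),(.023,.0115),(.023,-.0115))]).astype(int)
            cv2.polylines(im,[pts],True,col,1)
        row.append(im)
    out.append(np.hstack(row))
cv2.imwrite("pics/rk.png",np.vstack(out))
E
```

```text
(no output)
```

View pics/rk.png

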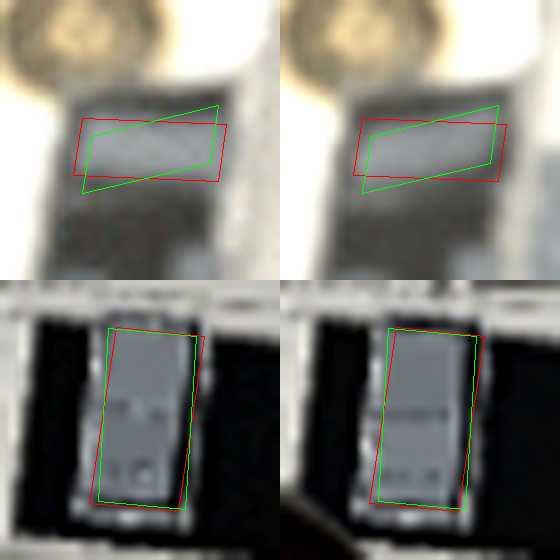

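```bash
python3 - <<'E'
from mv import *
R=Rtool()
for h in(.06,.02,.009,.003): t=W(panel(.0015,-.062,h),P); print(h,t,go(t,R))
print(state()["clock"])
E
```

```text
0.06 [0.42094748 0.12033063 0.15588119] (array([ 2.46, -8.59,  7.66]), array([ 0.,  0., -0.]))
0.02 [0.4295233  0.11870151 0.11684529] (array([ 6.46, -8.59,  7.65]), array([ 0.,  0., -0.]))
0.009 [0.43188165 0.1182535  0.10611042] (array([ 7.56, -8.59,  7.65]), array([ 0.,  0., -0.]))
0.003 [0.43316802 0.11800913 0.10025504] (array([ 8.16, -8.59,  7.65]), array([ 0.,  0., -0.]))
8.15
```

drive_tool:
  plan:
    - {"delta_pos": [0,-4,2],"dr": [0,0,0],"fingers": 0}
    - {"delta_pos": [0.5,-8.5,4],"dr": [0,0,0],"fingers": 0}
    - {"delta_pos": [2.5,-8.5,7.6],"dr": [0,0,0],"fingers": 0}
    - {"delta_pos": [5,-8.5,7.6],"dr": [0,0,0],"fingers": 0}
    - {"delta_pos": [6,-8.5,7.6],"dr": [0,0,0],"fingers": 0}
    - {"delta_pos": [6,-8.5,7.6],"dr": [0,0,0],"fingers": 0}

```text
clock: 8.75
eef_pos: [0.3907, 0.127, 0.2888]
ee_rot: [-0.2, 77.5, -10.9]
ft_force: [-0.9, 0.5, -0.0]
finger_gap: -0.005
```

```bash
python3 chk.py pics/s9.png
```

```text
cooker tip [-0.1512986  -0.06126308  0.11989347] s -0.00017485297749911821 h 0.023497994154488007 f [-0.88398344  0.52638695 -0.0278193 ] fn 0.1838119402282773
```

View pics/s9.png

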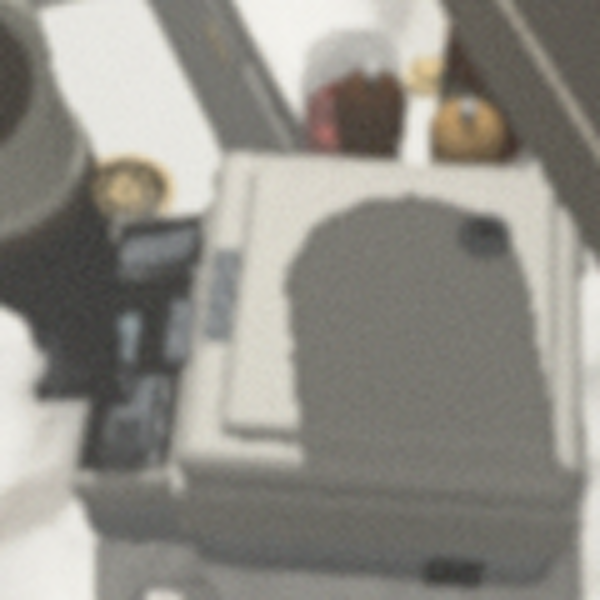

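Aligned within 2 mm (1.5 mm up-slope to add).

drive_tool:
  plan:
    - {"delta_pos": [0.6,0,0.15],"dr": [0,0,0],"fingers": 0}
    - {"delta_pos": [1.0,0,0.15],"dr": [0,0,0],"fingers": 0}
    - {"delta_pos": [1.3,0,0.15],"dr": [0,0,0],"fingers": 0}
    - {"delta_pos": [1.6,0,0.15],"dr": [0,0,0],"fingers": 0}
    - {"delta_pos": [1.6,0,0.15],"dr": [0,0,0],"fingers": 0}

```text
clock: 9.3
eef_pos: [0.3959, 0.1261, 0.2746]
ee_rot: [0.0, 77.4, -10.7]
ft_force: [0.5, -0.6, -0.5]
finger_gap: 0.002
```

```bash
python3 chk.py pics/s10.png
```

```text
cooker tip [-0.14551966 -0.06099691  0.10573245] s 0.00237444132117901 h 0.00841714895247737 f [ 0.48145344 -0.60773907 -0.52616394] fn -0.6414555069428471
```

drive_tool:
  plan:
    - {"delta_pos": [0.1,0,0],"dr": [0,0,0],"fingers": 0}
    - {"delta_pos": [0.2,0,0],"dr": [0,0,0],"fingers": 0}
    - {"delta_pos": [0.2,0,0],"dr": [0,0,0],"fingers": 0}

```text
clock: 9.65
eef_pos: [0.3964, 0.1259, 0.2728]
ee_rot: [0.1, 77.4, -10.7]
ft_force: [0.1, 0.3, 0.1]
finger_gap: -0.0
```

drive_tool:
  plan:
    - {"delta_pos": [0.1,0,0],"dr": [0,0,0],"fingers": 0}
    - {"delta_pos": [0.2,0,0],"dr": [0,0,0],"fingers": 0}
    - {"delta_pos": [0.2,0,0],"dr": [0,0,0],"fingers": 0}

```text
clock: 9.95
eef_pos: [0.3968, 0.1258, 0.2706]
ee_rot: [0.0, 77.4, -10.7]
ft_force: [0.2, -0.7, 0.4]
finger_gap: -0.0
```

```bash
python3 chk.py pics/s11.png
```

```text
cooker tip [-0.14460081 -0.06110142  0.10179181] s 0.002411183462244382 h 0.004370972173640213 f [ 0.22104108 -0.69920411  0.39606681] fn 0.31065314401629435
```

drive_tool:
  plan:
    - {"delta_pos": [0.1,0,0],"dr": [0,0,0],"fingers": 0}
    - {"delta_pos": [0.1,0,0],"dr": [0,0,0],"fingers": 0}

```text
clock: 10.2
eef_pos: [0.397, 0.1258, 0.2698]
ee_rot: [0.0, 77.4, -10.7]
ft_force: [-0.5, -0.3, -0.7]
finger_gap: -0.0
```

drive_tool:
  plan:
    - {"delta_pos": [0.1,0,0],"dr": [0,0,0],"fingers": 0}
    - {"delta_pos": [0.1,0,0],"dr": [0,0,0],"fingers": 0}

```text
clock: 10.4
eef_pos: [0.3972, 0.1258, 0.2696]
ee_rot: [0.0, 77.4, -10.7]
ft_force: [-10.9, 0.5, 17.6]
finger_gap: -0.004
```

drive_tool:
  plan:
    - {"delta_pos": [0.1,0,0],"dr": [0,0,0],"fingers": 0}
    - {"delta_pos": [0.1,0,0],"dr": [0,0,0],"fingers": 0}

```text
clock: 10.6
eef_pos: [0.3973, 0.1258, 0.2694]
ee_rot: [0.1, 77.4, -10.7]
ft_force: [-23.1, -1.3, 34.8]
finger_gap: 0.006
```

```bash
python3 chk.py pics/s12.png
```

```text
cooker tip [-0.14405354 -0.0609736   0.10063211] s 0.002692181341998588 h 0.0031197932837008155 f [-23.06878053  -1.25882041  34.83569072] fn 38.89063297138188
```

drive_tool:
  plan:
    - {"delta_pos": [-1,0,0],"dr": [0,0,0],"fingers": 0}
    - {"delta_pos": [-4,0,0],"dr": [0,0,0],"fingers": 0}
    - {"delta_pos": [-8,0,-3],"dr": [0,0,0],"fingers": 0}
    - {"delta_pos": [-8,4,-7],"dr": [0,0,0],"fingers": 0}
    - {"delta_pos": [-8,8,-8],"dr": [0,0,0],"fingers": 0}
    - {"delta_pos": [-8,10,-8],"dr": [0,0,0],"fingers": 0}
    - {"delta_pos": [-8,12,-8],"dr": [0,0,0],"fingers": 0}
    - {"delta_pos": [-8,12,-8],"dr": [0,0,0],"fingers": 0}

```text
clock: 11.45
eef_pos: [0.3259, 0.2631, 0.3284]
ee_rot: [0.1, 77.4, -10.5]
ft_force: [0.5, -0.7, -0.3]
finger_gap: 0.002
```

```bash
python3 chk.py pics/s13.png; python3 - <<'E'
from mv import *
out=[]
for name in("side","top"):
    f=grab_frame(name); B=np.mean([grab_frame(name)["color"].astype(float) for _ in range(4)],0)[...,::-1]
    A=cv2.imread(f"pics/{name}0.png").astype(float)
    x0,y0=proj(f,W(panel(0,0,.005),P)).astype(int)-[35,35]
    if name=="side": x0+=15
    w,hh=((40,70) if name=="side" else (70,36)); y0+=0 if name=="side" else 16
    row=[]
    for I in(A,B):
        im=cv2.resize(np.clip((I[y0:y0+hh,x0:x0+w]-30)*1.5,0,255).astype(np.uint8),None,fx=8,fy=8,interpolation=cv2.INTER_CUBIC)
        for h,col in((.009,(0,0,255)),(.003,(0,255,0))):
            pts=np.array([(proj(f,W(panel(v[4]+a,-.062+b,h),P))-[x0,y0]+.5)*8 for a,b in((-.012,-.026),(-.012,.026),(.012,.026),(.012,-.026))]).astype(int)
            cv2.polylines(im,[pts],True,col,1)
        row.append(im)
    cv2.imwrite(f"pics/k{name}.png",(np.hstack if name=="side" else np.vstack)(row))
    cv2.imwrite(f"pics/full{name}.png",f["color"][:,:,::-1])
E
```

```text
cooker tip [-0.23991021  0.06071303  0.15957537] s -0.07799093463887366 h 0.08156112873161162 f [ 0.51960671 -0.70178639 -0.32246781] fn -0.4546792239638433
```

View pics/kside.png

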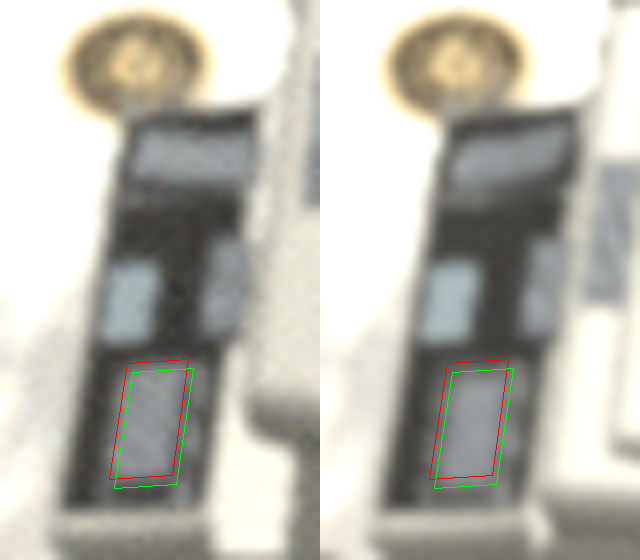

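View pics/ktop.png

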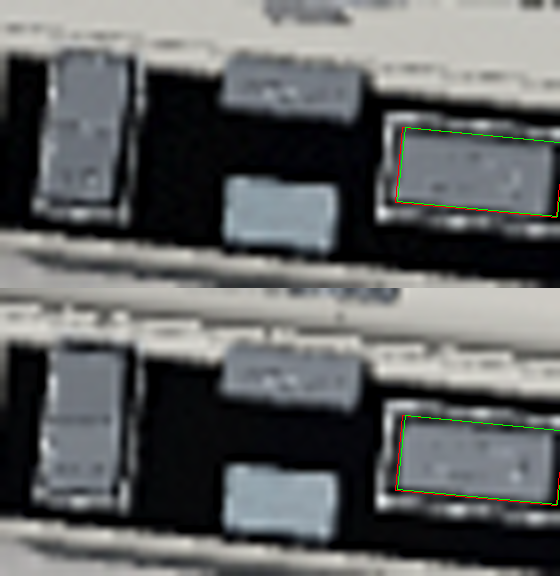

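View pics/fulltop.png

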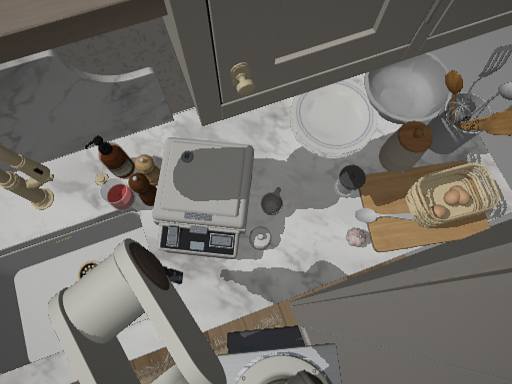

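```bash
python3 - <<'E'
from mv import *
f=grab_frame("side"); B=np.mean([grab_frame("side")["color"].astype(float) for _ in range(4)],0)[...,::-1]
A=cv2.imread("pics/side0.png").astype(float)
g=lambda I:cv2.cvtColor(I.astype(np.float32),cv2.COLOR_BGR2GRAY)
def cen(I,p,r=(9,11)):
    x,y=p; w=g(I)[y-r[1]:y+r[1]+1,x-r[0]:x+r[0]+1]; u=cv2.resize(w,None,fx=8,fy=8,interpolation=cv2.INTER_CUBIC)
    m=((u>(u.min()+np.percentile(u,95))/2)*255).astype(np.uint8); n,l,st,c=cv2.connectedComponentsWithStats(m)
    i=l[l.shape[0]//2,l.shape[1]//2]; return c[i]/8,st[i]
for p in (proj(f,W(panel(0.001,-.062,.006),P)).round().astype(int),):
    print(cen(A,p,(6,10)),cen(B,p,(6,10)))
E=[proj(f,W(panel(0,-.062,h),P)) for h in(.009,.003)]; print("pred shift",E[1]-E[0])
# window reference and key by sub-pixel ECC
def ecc(c,r):
    x,y=c; a=g(A)[y-r[1]:y+r[1],x-r[0]:x+r[0]]; b=g(B)[y-r[1]:y+r[1],x-r[0]:x+r[0]]
    M=np.eye(2,3,dtype=np.float32); cc,M=cv2.findTransformECC(a,b,M,cv2.MOTION_TRANSLATION,(3,200,1e-6)); return M[:,2],cc
print("key",ecc(E[0].astype(int),(5,8)),"window",ecc(proj(f,W(panel(-.014,0,0),P)).astype(int),(5,7)))
print(state()["clock"],state()["ft_force"])
E
```

```text
(array([ 7.37131377, 11.30641158]), array([    9,    26,    95,   142, 10173], dtype=int32)) (array([ 7.77371297, 12.32353084]), array([   13,    28,    91,   140, 10295], dtype=int32))
pred shift [0.6178476  1.10944045]
key (array([0.22880101, 0.2966193 ], dtype=float32), 0.8338241958623955) window (array([0.03580674, 0.0025911 ], dtype=float32), 0.9991719961490015)
12.25 [ 0.16398978 -0.20589278  0.02793946]
```

View pics/s13.png

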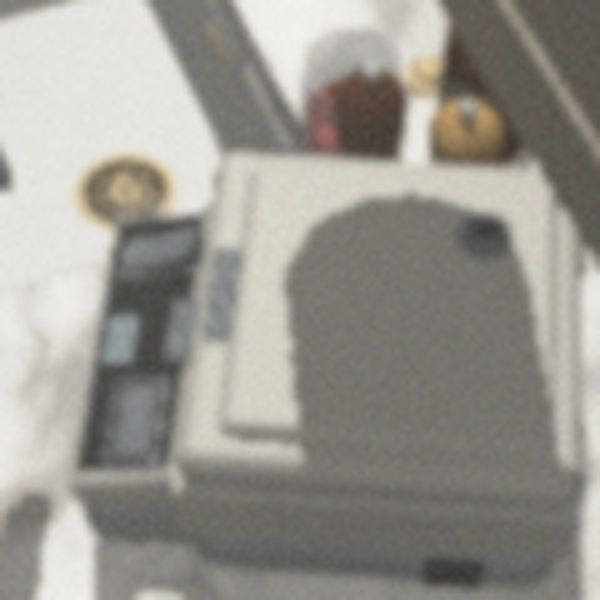

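```bash
python3 -c "
from bench import close_job; print(close_job())"
```

```text
the job is handed in; nothing more can be done
None
```

I closed the lid, tipped the rocker to on and pressed the steam key in, in that order, then pulled the arm clear. I handed the job in at about 12.3 s; no verdict was reported.

- **Lid:** I pressed the front pad until about 15 N, well past the 6 N snap. In every later picture the lid stayed down, with the pad on the outline predicted for shut.
- **Rocker:** It came to a hard stop at about 26 N. Its outline in the side view changed from the off shape to the predicted on shape.
- **Steam key:** It met a hard stop with the fingertip 3.1 mm above the panel; fully in should be 3 mm. After I backed off, its centre in the side view had moved (0.4, 1.0) px, against (0.6, 1.1) px predicted for fully in.
- **Surroundings:** The release key, window, mills, mug and timer looked unmoved in the last pictures. The robot touched nothing, with forces under 1 N.

**Checks that disagreed or came close:**
- I never saw the steam key's roughly 5 N snap in the force readings, only the hard stop.
- An image-alignment check on the key gave a smaller shift of (0.2, 0.3) px. Its match was poor (0.83), probably because of the fixed frame around the key, so I relied on the outline check.
- The last key press reached about 42 N in total (39 N square to the panel). It was on the fingertips only, not the arm or gripper body that the 40 N limit covers.

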